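Crack open the dry-storage case

ROBOT

A 6-joint arm with a two-finger parallel gripper is mounted at the origin on a cart in front of the work surface, level with it; the furniture and walls round the work are solid. World frame = base frame: x ahead of the robot, y to its left, z up, the work surface at z = 0. Lengths are in m, angles in degrees, forces in N, time in s.
With the tool pointing down it reaches from about 0.4 to 0.925 m from the base axis. Payload 3.4 kg.
Tool frame: the origin (TCP) lies at the very end of the fingers, on their centre line; the grasp point (between the pads) lies 19 mm behind it (robot.grip_depth is the distance from the TCP to the grasp point, in m); z points along the fingers, y is the line along which they close (so a half turn about z gives the same grasp; the last joint's range is limited). The gripper opens to 85 mm and grips with 20 to 120 N. Pads are 22 mm wide; open, the fingers measure 114 mm over their backs; the gripper's body (76 mm by 85 mm) begins 54 mm behind the grasp point. The pads swing forward as they close: fully open they stand 13 mm farther back than shut.
Start: joints at [64.601, 17.578, 86.31, -0, 76.112, -4.211], TCP at [0.208, 0.536, 0.231] pointing down, gripper open.
Joint ranges: [-179.03, 179.03], [-60, 130.46], [8.19, 133.38], [-81.62, 261.62], [5.75, 156.47], [-153.77, 153.77]. Speed limits (degrees/s): [147.25, 147.25, 180, 180, 180, 180].

INTERFACE

Orientations are given as [roll, pitch, yaw] about the fixed x, y, z axes, in that order (R = Rz(yaw) Ry(pitch) Rx(roll)).
In Python, from rig import robot gives the robot as it stands. The module is installed in compiled form; this text tells all that it offers. Calls block until the motion is done:
- robot.move_to(position, orientation): joint-space move of the TCP to a pose.
- robot.line_to(position, rotation=None, vel=0.15, guard=None): straight line of the TCP; rotation=None keeps the orientation; vel is the mean speed in m/s. With guard (N) it stops when the force on the tool has changed by that much, and returns True; else False.
- robot.movej(angles): joint-space move.
- robot.gripper_to(opening, grip_force=None): opening from 0.0 (shut) to 1.0 (fully open); grip_force is the grip in N (None keeps the last); returns when the fingers have stopped.
- robot.sleep(seconds).
- robot.solve_ik(position, orientation): joint angles nearest the present ones, or None.
- robot.read_state(): the state.
- robot.read_camera(name): name is "scene" or "top" or "wrist"; returns a dict with "frame" (400x640x3 uint8, blue, green, red), "fov_y" (degrees; the focal length in pixels is half the picture's height over the tangent of half this angle, whatever the lens; pixels are square), "cx", "cy" (the principal point, pixels), "extrinsics" (4x4, takes a point from world to camera coordinates). Camera axes: x right, y up, looking along -z (the intrinsics and any distortion apply to the point x, -y, -z); pixel columns grow to the right and rows downward; lengths in m; the calibration is good to about 2 mm. A picture is of the moment at which its call begins. There is no depth.
A pose or a line that the arm cannot do raises robot.MotionError and nothing moves.
- robot.job_done(): hands the job in; it is judged then, once.
Trained networks look in a picture, given as the dict that the camera call returned (one of the last four; its "shot" number tells which), for a name from the list of things; names that differ only in an ending like _2 or _b are one class to them, and where a whole thing is asked for, a point or a joint stands for the part that bears it (a point fixed in the world has none). Each returns a list of dicts, best first, with "score" (0 to 1); they miss things now and then, are a little off and sometimes report something else, mostly with a low value. They report only what shows in the picture. A call takes as long as a camera call.
- robot.recognise(picture, label): "box" ([centre column, centre row, width, height] in pixels, round what is visible of it).
The state is a dict: "t": time; "qpos": joint angles; "joint_vel": joint speeds; "joint_efforts": joint torques, N m; "tcp_pos": TCP position; "tool_rot": TCP orientation; "ft_force": force on the tool from outside, world axes, zero at the start; "moment": the same for the moment, N m; "grip_width": opening from 0.0 (shut) to 1.0 (fully open); "grasp_force": force on a finger pad.
Only numpy, scipy, OpenCV 4.12 (cv2) and the standard library are available. Lean on these libraries where they do the work, as an engineer would, in place of code of your own. Each camera call takes 0.05 s, during which the arm holds its last target. There are 200 camera calls.

TASK

Get the dry-storage case ready for loading: stand the two loose dropper bottles upright in the two empty cells of the three-cell carrier, one to a cell. Then pull the case's stuck lid free by its bar handle, without letting it fly open, and keep holding it slightly ajar, its front edge about 2 cm up, so that the case can breathe; finish while still holding it there. Leave the bottle already in the carrier and everything else on the bench where it is.

Things in the scene. Friction and masses are not known exactly. Their poses are not given: they have to be found in the camera images.
- bottle_a: Loose amber dropper bottle with a black rubber teat, standing: straight round body 33 mm diameter up to 70 mm, collar 24 mm diameter up to 77 mm, teat 13 mm wide up to 102 mm; about 70 g. Origin: centre of its underside; z up. It trades places with bottle_b and the weight from start to start. Grip it round the upper body, about 50 mm above its underside, so that the fingers stay above the carrier's walls.
- bottle_b: The second loose dropper bottle, same as bottle_a; either may go into either empty cell.
- bottle_c: A third dropper bottle of the same kind, which already stands in the carrier's right cell and stays there.
- crate: Grey plastic bottle carrier, 62 mm (its x) by 184 mm (its y), 30 mm high, fixed to the bench; with small flat grip tabs at the ends reaching 103 mm from the centre along its y. Open on top, three cells in a row along its y, each 54 mm (x) by 56 mm (y) inside, 60 mm apart; walls 4 mm, floor 4 mm thick. Origin: centre of its underside. Yaw within 0.35 rad of straight.
- cell_left (a point): Centre of the floor of the carrier's cell at its +y end (left seen from the robot), empty at the start.
- cell_middle (a point): Centre of the floor of the carrier's middle cell, empty at the start.
- cell_right (a point): Centre of the floor of the carrier's cell at its -y end, taken by bottle_c.
- case: Grey dry-storage case, a box 190 mm deep (its x) by 170 mm wide (its y), its lid's top 116 mm above the bench, fixed to the bench. Origin: centre of its underside; its -x side is the front, toward the robot. Yaw within 0.25 rad of straight.
- lid_handle (a point): Middle of the round steel bar handle on the lid near the front: the bar is 14 mm thick, runs along the case's y, 100 mm between its posts, its centre 42 mm above the lid's flat top, 160 mm in front of the hinge line and 54 mm above it when shut. Pinched from above across the bar it turns in the fingers as the lid tips (40 N of grip is plenty; a pinch of 100 N adds some 8 N of friction against the lift). The handle's frame turns with the lid.
- lid_hinge (a point): Middle of the lid's hinge line, which runs along the case's y at the back rim, 102 mm above the bench.
- lid (a joint): Lid angle in rad, 0 shut, growing as the front edge (193 mm from the hinge line) rises: 2 cm up at the front edge is about 0.10; a stop ends it at 0.36. The gasket sticks: with the lid's weight it takes about 16 N upward at the handle to break it free, the pull then fades within the first centimetre to the lid's weight alone (about 3 N at the handle). Let go, it falls shut and sticks again.
- weight: a bystander, to be left alone: brass weight, 45 mm diameter, 62 mm high, with a knob on top; origin at the centre of its underside.
- stopper: a bystander, to be left alone: rubber stopper, 38 mm diameter, 28 mm high; origin at the centre of its underside.
- tin: a bystander, to be left alone: lidded aluminium sample tin, 66 mm diameter, 40 mm high; origin at the centre of its underside.

How it is judged:
By the outcome, as a careful person would: the job done as asked, in the order asked, and still so for the second after the job is handed in, while the arm keeps its last pose, push and grip.
It also fails if it takes over 61 s, if anything falls off the work surface, if the arm or the gripper's body presses on something with over 40 N, if the wrist force passes 120 N, or if a joint passes its speed limit or range.

## Working session

There is one attempt and no reset: what is moved stays moved. The work goes in short steps, each a Python script; the robot and the scene stay as the last script left them, time stands still between calls to the robot, and variables do not carry over. Pictures are saved under pics/ and viewed, at most 10 in all, crops included, and the job is handed in when it is done.

```bash
mkdir -p pics; cat > h.py <<'E'
import numpy as np, cv2
from rig import robot
def ray(p,u,v):
    f=p["frame"].shape[0]/2/np.tan(np.radians(p["fov_y"])/2)
    E=np.array(p["extrinsics"]);R=E[:3,:3];t=E[:3,3]
    d=R.T@np.array([(u-p["cx"])/f,-(v-p["cy"])/f,-1.0]);return -R.T@t,d
def at(p,u,v,z):
    c,d=ray(p,u,v);return (c+d*(z-c[2])/d[2])[:2]
def proj(p,X):
    f=p["frame"].shape[0]/2/np.tan(np.radians(p["fov_y"])/2)
    E=np.array(p["extrinsics"]);q=E[:3,:3]@np.array(X)+E[:3,3]
    return np.array([p["cx"]+f*q[0]/-q[2],p["cy"]+f*q[1]/q[2]])
E
python3 - <<'E'
from h import *
for n in("scene","top"):
    p=robot.read_camera(n);cv2.imwrite(f"pics/{n}0.png",p["frame"])
    E=np.array(p["extrinsics"]);print(n,{k:v for k,v in p.items() if k not in("frame","extrinsics")},"cam",-E[:3,:3].T@E[:3,3],"dir",-E[2,:3])
    for l in("bottle_a","crate","case","lid_handle","weight","stopper","tin"):
        print(l,[(np.round(d["box"],0).tolist(),round(d["score"],2)) for d in robot.recognise(p,l)][:5])
print(robot.read_state()["t"])
E
```

```text
scene {'fov_y': 46.75363785290822, 'cx': 320.40790006695255, 'cy': 203.1624699909807, 'shot': 1} cam [0.19420034 0.51149593 0.95060359] dir [ 0.30748638 -0.53776768 -0.78502105]
bottle_a [([293.0, 193.0, 13.0, 36.0], 0.62), ([369.0, 171.0, 13.0, 26.0], 0.56), ([308.0, 168.0, 15.0, 29.0], 0.54)]
crate [([360.0, 195.0, 41.0, 55.0], 0.67), ([249.0, 250.0, 116.0, 93.0], 0.6)]
case [([253.0, 261.0, 122.0, 115.0], 0.57)]
lid_handle [([251.0, 250.0, 120.0, 99.0], 0.74), ([362.0, 196.0, 45.0, 62.0], 0.68)]
weight [([336.0, 155.0, 14.0, 27.0], 0.59), ([310.0, 167.0, 11.0, 31.0], 0.55), ([291.0, 194.0, 16.0, 31.0], 0.5), ([357.0, 197.0, 43.0, 63.0], 0.27)]
stopper [([307.0, 354.0, 16.0, 21.0], 0.83), ([253.0, 259.0, 118.0, 114.0], 0.2)]
tin [([370.0, 141.0, 28.0, 18.0], 0.69), ([359.0, 195.0, 45.0, 61.0], 0.58)]
top {'fov_y': 42.76651338015642, 'cx': 325.4809828682159, 'cy': 194.8144736348286, 'shot': 2} cam [ 0.38726163 -0.05537551  1.5931256 ] dir [ 0.10180179 -0.02284117 -0.99454245]
bottle_a [([386.0, 211.0, 13.0, 10.0], 0.67), ([257.0, 178.0, 62.0, 83.0], 0.56), ([359.0, 164.0, 14.0, 15.0], 0.47), ([331.0, 171.0, 15.0, 13.0], 0.47), ([254.0, 175.0, 66.0, 72.0], 0.43)]
crate [([362.0, 214.0, 72.0, 31.0], 0.9), ([358.0, 164.0, 14.0, 14.0], 0.2)]
case [([255.0, 177.0, 65.0, 80.0], 0.89)]
lid_handle [([257.0, 176.0, 65.0, 73.0], 0.87)]
weight [([394.0, 175.0, 17.0, 15.0], 0.77)]
stopper [([222.0, 247.0, 18.0, 12.0], 0.62)]
tin [([256.0, 176.0, 70.0, 76.0], 0.45), ([394.0, 176.0, 14.0, 18.0], 0.42)]
0.8
```

```bash
python3 - <<'E'
import cv2
a=cv2.imread("pics/top0.png")[100:290,190:450];cv2.imwrite("pics/top0c.png",cv2.resize(a,None,fx=3,fy=3,interpolation=cv2.INTER_CUBIC))
E
```

```text
(no output)
```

View pics/scene0.png

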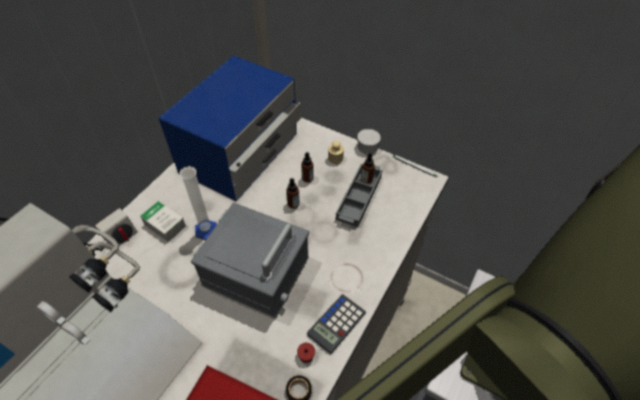

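View pics/top0c.png

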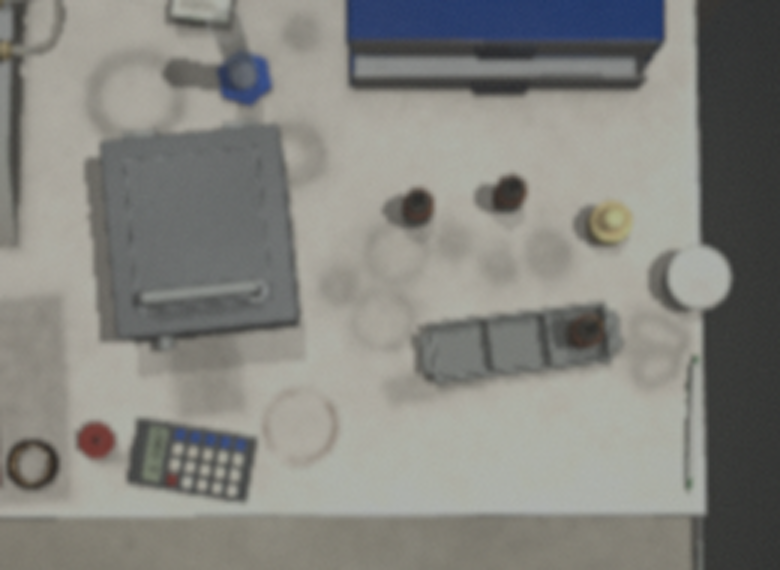

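The scene view shows the two loose bottles at (293,193) and (307,167), the weight at (336,153), the carrier at (360,195) and the case at (253,260). In the top crop (×3), the bottles are at (418,206) and (510,192), and the weight is at (610,222). The carrier runs from (427,355) to (607,332), and the handle bar from (138,297) to (265,290).

```bash
python3 - <<'E'
from h import *
p=robot.read_camera("top");q=robot.read_camera("scene")
def T(x,y,z): return at(p,190+x/3,100+y/3,z)
print("bottles",T(418,206,.085),T(510,192,.085),"c",T(585,331,.085),"weight",T(610,222,.06),"tin",T(698,277,.04))
A,B=T(138,297,.158),T(265,290,.158);print("handle",A,B,np.linalg.norm(A-B))
C=[T(x,y,.03) for x,y in((418,330),(605,305),(610,357),(427,384))];print("crate",C,"mean",np.mean(C,0),np.linalg.norm(C[0]-C[1]),np.linalg.norm(C[0]-C[3]))
K=[T(x,y,.116) for x,y in((101,141),(279,126),(299,324),(119,337))];print("case",np.mean(K,0),[np.linalg.norm(K[i]-K[i-1]) for i in range(4)])
for X in((*T(418,206,.085),.085),(*T(510,192,.085),.085),(*A,.158),(*B,.158),(*C[0],.03),(*C[1],.03)): print(proj(q,X))
E
```

```text
bottles [ 0.62009568 -0.1016716 ] [ 0.63434292 -0.19350271] c [ 0.49539819 -0.26658671] weight [ 0.60786456 -0.29703459] tin [ 0.55399874 -0.38972124]
handle [0.52225193 0.16332732] [0.52887209 0.04457673] 0.11893497458697543
crate [array([ 0.50043103, -0.10300409]), array([ 0.52610072, -0.29526836]), array([ 0.4726564 , -0.29958915]), array([ 0.44526998, -0.11202789])] mean [ 0.48611453 -0.20247237] 0.19397032005737455 0.055894274124950745
case [0.59014758 0.11122458] [np.float64(0.19238864457604637), np.float64(0.1736932716522927), np.float64(0.19518047318675613), np.float64(0.17327053646096477)]
[294.09271342 183.56054396]
[308.43214544 158.18063341]
[262.81427034 266.53360445]
[292.33997567 222.95089684]
[336.06679147 216.31192483]
[362.13023577 163.59713474]
```

```bash
python3 - <<'E'
from h import *
for y in(97.7,-82.3): print(y,robot.solve_ik([.53,-.17,.33],[180,0,y]),robot.solve_ik([.52,.1,.25],[180,0,y-4]))
robot.move_to([.50,-.17,.33],[180,0,97.7] if robot.solve_ik([.5,-.17,.33],[180,0,97.7]) is not None and abs(robot.solve_ik([.5,-.17,.33],[180,0,97.7])[5])<abs(robot.solve_ik([.5,-.17,.33],[180,0,-82.3])[5]) else [180,0,-82.3])
p=robot.read_camera("wrist");cv2.imwrite("pics/w1.png",p["frame"])
E_=np.array(p["extrinsics"]);print("cam",-E_[:3,:3].T@E_[:3,3],"dir",-E_[2,:3],p["fov_y"])
for l in("bottle_a","crate","weight"):
    print(l,[(np.round(d["box"],0).tolist(),round(d["score"],2)) for d in robot.recognise(p,l)][:5])
for X in((.620,-.102,.1),(.634,-.1935,.1),(.608,-.297,.06),(.486,-.2025,.03),(.5004,-.103,.03),(.526,-.295,.03),(.4727,-.2996,.03),(.445,-.112,.03)):print(X,proj(p,X).round())
s=robot.read_state();print(s["t"],s["tcp_pos"],s["tool_rot"],s["ft_force"])
E
```

```text
97.7 [-22.13210671  12.67765936  79.05389921   0.          88.26844142
 -29.83210671] [ 6.31457297e+00  1.31202713e+01  8.99560421e+01 -2.54444375e-14
  7.69236866e+01  2.61457297e+00]
-82.3 [-2.21321067e+01  1.26776594e+01  7.90538992e+01 -2.54444375e-14
  8.82684414e+01  1.50167893e+02] None
cam [ 0.49129019 -0.09672905  0.47227593] dir [ 0.03978031 -0.28458448 -0.95782525] 60.0351663208398
bottle_a [([437.0, 115.0, 43.0, 29.0], 0.91), ([314.0, 230.0, 28.0, 44.0], 0.89), ([430.0, 189.0, 39.0, 33.0], 0.68)]
crate [([313.0, 177.0, 49.0, 154.0], 0.81)]
weight [([392.0, 254.0, 36.0, 38.0], 0.91)]
(0.62, -0.102, 0.1) [445. 116.]
(0.634, -0.1935, 0.1) [438. 200.]
(0.608, -0.297, 0.06) [392. 263.]
(0.486, -0.2025, 0.03) [310. 177.]
(0.5004, -0.103, 0.03) [331. 100.]
(0.526, -0.295, 0.03) [330. 245.]
(0.4727, -0.2996, 0.03) [292. 243.]
(0.445, -0.112, 0.03) [285. 101.]
3.8167 [ 0.50017483 -0.16942589  0.32992289] [-1.79996458e+02 -9.62773507e-03  9.77594277e+01] [-0.68152622 -0.02127217  0.4099025 ]
```

View pics/w1.png

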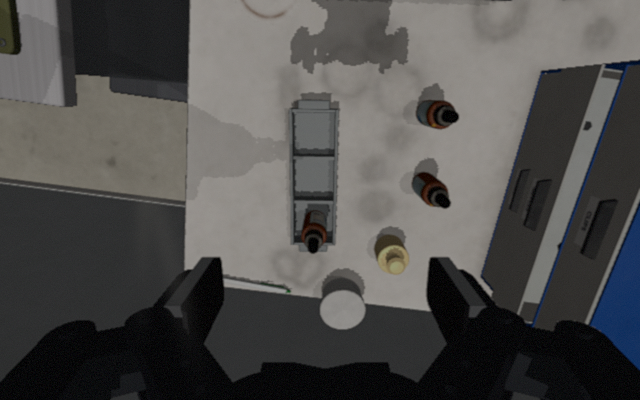

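The wrist view shows teat tips at about (453,116) and (444,200). The carrier rim corners are at about (292,109), (338,110), (336,244) and (291,244). The middle cell is at (314,176) and the left cell at (314,131).

```bash
python3 - <<'E'
from h import *
a=cv2.imread("pics/w1.png")[80:280,270:480];cv2.imwrite("pics/w1c.png",cv2.resize(a,None,fx=3,fy=3,interpolation=cv2.INTER_CUBIC))
p=robot.read_camera("wrist")
print("teat",at(p,453,116,.1),at(p,444,200,.1))
C=[at(p,*c,.03) for c in((292,109),(338,110),(336,244),(291,244))];print(C,np.mean(C,0),[np.linalg.norm(C[i]-C[i-1]) for i in range(4)])
E
```

```text
teat [ 0.62794219 -0.1010258 ] [ 0.64001836 -0.19243751]
[array([ 0.45389938, -0.12033502]), array([ 0.51054117, -0.1138712 ]), array([ 0.53402681, -0.29308937]), array([ 0.47204395, -0.30146055])] [ 0.49262783 -0.20718903] [np.float64(0.182032102129407), np.float64(0.05700940991793113), np.float64(0.18075046440551693), np.float64(0.06254560032906482)]
```

View pics/w1c.png

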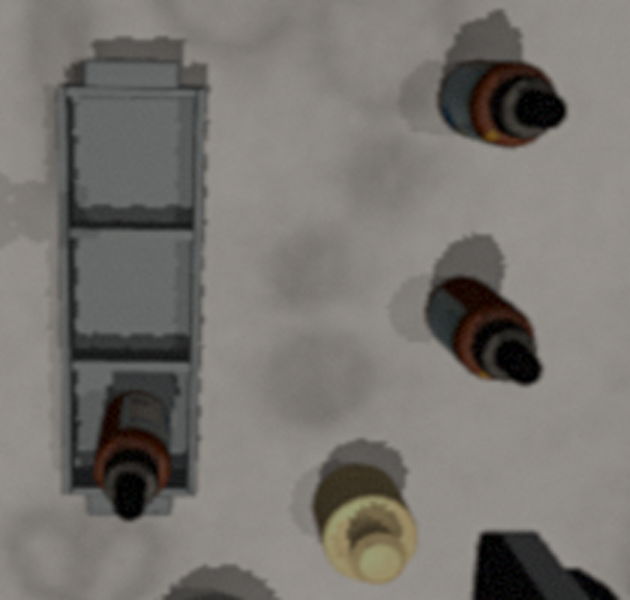

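```bash
python3 - <<'E'
from h import *
robot.gripper_to(1.0,40)
robot.move_to([.625,-.101,.17],[180,0,97])
p=robot.read_camera("wrist");cv2.imwrite("pics/w2.png",p["frame"])
for d in robot.recognise(p,"bottle_a")[:3]: print(np.round(d["box"]),d["score"])
for X in((.625,-.101,.102),(.625,-.101,0),(.638,-.193,.102),(.638,-.193,0)):print(X,proj(p,X).round())
s=robot.read_state();print(s["t"],s["tcp_pos"])
E
```

```text
[332. 296.  42.  82.] 0.9
[132. 395.   7.   7.] 0.58
[329. 190.  48.  56.] 0.55
(0.625, -0.101, 0.102) [323. 211.]
(0.625, -0.101, 0) [323. 175.]
(0.638, -0.193, 0.102) [325. 333.]
(0.638, -0.193, 0) [325. 265.]
5.05 [ 0.62542371 -0.10206287  0.17217257]
```

View pics/w2.png

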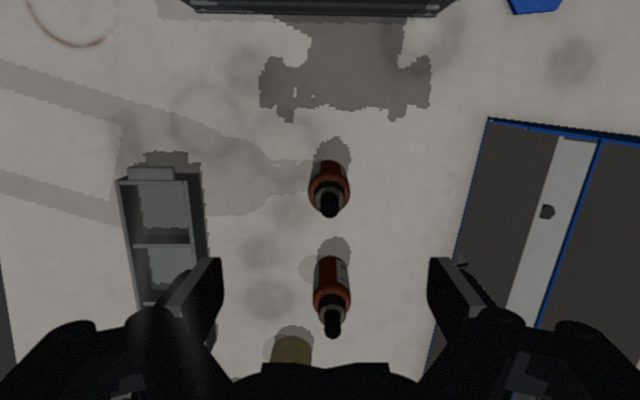

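The teat tips are at (329,211) and (332,332), about 5 mm further in +x than predicted. I'll correct for that and pick the first bottle.

```bash
cat >> h.py <<'E'
CR=np.array([.490,-.206]);TH=np.radians(7);YA=np.array([-np.sin(TH),np.cos(TH)])
O=[180,0,97]
def st(m=""):
    s=robot.read_state();print(m,round(s["t"],2),np.round(s["tcp_pos"],4),"w",round(s["grip_width"],3),"g",round(s["grasp_force"],1),"f",np.round(s["ft_force"],1));return s
def pick(b):
    robot.move_to([*b,.15],O); robot.line_to([*b,.033],vel=.12); robot.gripper_to(.2,40); st("gripped")
    robot.line_to([*b,.16],vel=.15); st("lifted")
def hover(c): robot.move_to([*c,.16],O); robot.line_to([*c,.085],vel=.12)
def place(c):
    print(robot.line_to([*c,.0385],vel=.06,guard=8)); st("down"); robot.gripper_to(.7); robot.line_to([*c,.17],vel=.15); st("released")
E
python3 - <<'E'
from h import *
pick(np.array([.628,-.1015]));c=CR+.06*YA; hover(c)
p=robot.read_camera("wrist");cv2.imwrite("pics/w3.png",p["frame"])
for X in [(*(CR+i*.06*YA),.004) for i in(1,0)]+[(*(CR+sx*.031*np.array([YA[1],-YA[0]])+.092*YA),.03) for sx in(-1,1)]:print(np.round(X,3),proj(p,X).round())
E
```

```text
gripped 6.97 [ 0.6285 -0.1016  0.0337] w 0.36 g 40.0 f [-1.1  0.7  3.9]
lifted 7.97 [ 0.627  -0.1013  0.1588] w 0.362 g 39.6 f [-0.3  0.1 -1.6]
[ 0.483 -0.146  0.004] [322. 206.]
[ 0.49  -0.206  0.004] [322. 284.]
[ 0.448 -0.118  0.03 ] [268. 167.]
[ 0.51  -0.111  0.03 ] [375. 167.]
```

View pics/w3.png

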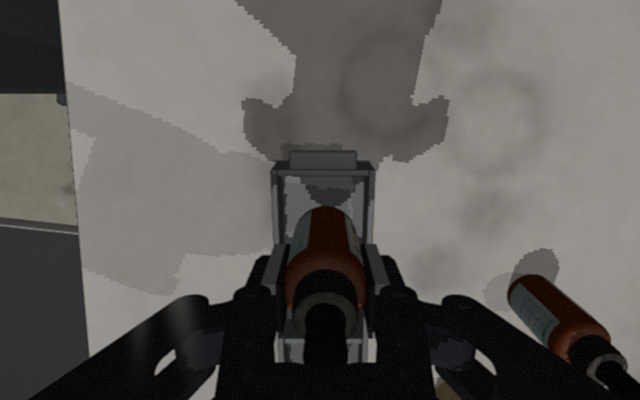

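The carrier rim corners are at (272,168) and (375,168), within 4 px of the prediction. The bottle is held upright with its base edge at (327,207).

```bash
python3 - <<'E'
from h import *
p=robot.read_camera("wrist");c=CR+.06*YA
e=at(p,327,207,.05)-c;d=e@YA-.0165;print("base offset along row",d)
if abs(d)<.006:
    place(c)
    pick(np.array([.641,-.192])); hover(CR)
    p=robot.read_camera("wrist");cv2.imwrite("pics/w4.png",p["frame"])
E
```

```text
base offset along row -0.0025166003320705385
True
down 10.28 [ 0.4817 -0.1461  0.0376] w 0.365 g 40.2 f [-1.   0.   4.7]
released 11.71 [ 0.482  -0.1462  0.1692] w 0.696 g 0.0 f [-0.6  0.8  0.6]
gripped 13.9 [ 0.6418 -0.1923  0.0341] w 0.366 g 39.6 f [-0.7 -0.4  5.7]
lifted 14.9 [ 0.64   -0.1917  0.1587] w 0.365 g 39.6 f [ 0.2  0.5 -1.2]
```

View pics/w4.png

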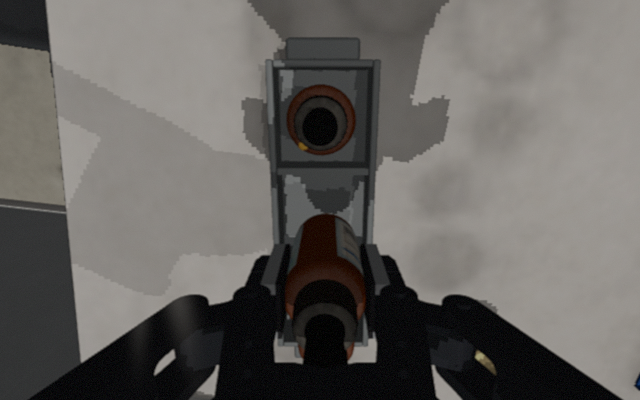

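The first bottle stands upright in the left cell at (321,120). The second is held over the middle cell, with its base edge at about (326,215).

```bash
python3 - <<'E'
from h import *
place(CR); robot.line_to([*CR,.28],vel=.2)
robot.move_to([.522,.104,.28],[180,0,94])
p=robot.read_camera("wrist");cv2.imwrite("pics/w5.png",p["frame"])
for d in robot.recognise(p,"lid_handle")[:2]: print(np.round(d["box"]),d["score"])
for X in((.522,.163,.158),(.5256,.104,.158),(.529,.0446,.158)):print(X,proj(p,X).round())
t=robot.read_camera("top");cv2.imwrite("pics/top1.png",cv2.resize(t["frame"][140:260,280:440],None,fx=4,fy=4))
st()
E
```

```text
True
down 17.15 [ 0.4891 -0.2055  0.0381] w 0.364 g 40.2 f [-0.8  1.4  5.3]
released 18.57 [ 0.4892 -0.2056  0.1692] w 0.7 g 0.0 f [ 0.2  0.4 -0.2]
[407. 164. 235. 194.] 0.64
(0.522, 0.163, 0.158) [329. 112.]
(0.5256, 0.104, 0.158) [328. 189.]
(0.529, 0.0446, 0.158) [327. 258.]
 20.62 [0.5222 0.1027 0.2799] w 0.701 g 0.0 f [ 0.3 -0.2  0. ]
```

View pics/w5.png

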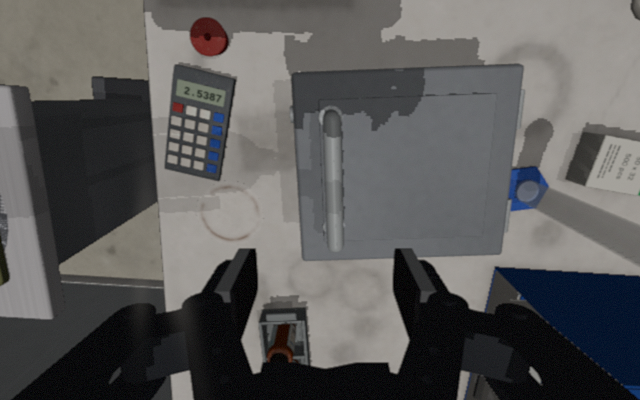

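View pics/top1.png

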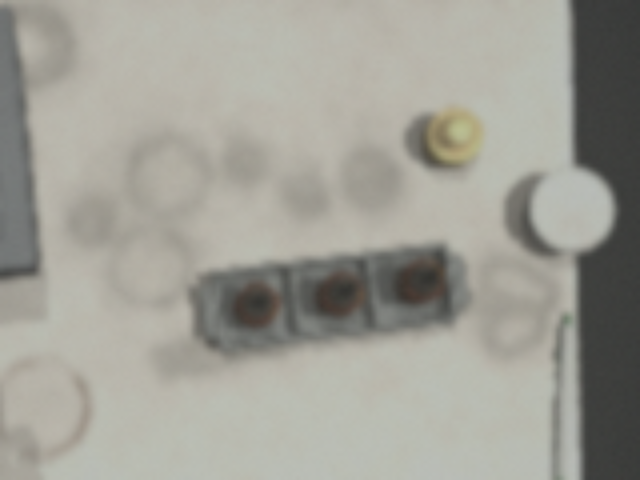

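All three bottles stand in their cells. In the wrist view, the handle bar runs from (332,115) to (335,248).

```bash
python3 - <<'E'
from h import *
p=robot.read_camera("wrist")
A,B=at(p,332,115,.158),at(p,335.5,248,.158);m=(A+B)/2;v=A-B
yaw=np.degrees(np.arctan2(-v[0],v[1]));print(A,B,m,np.linalg.norm(v),yaw)
K=[at(p,*c,.116) for c in((293,73),(523,65),(503,257),(302,260))]
for a,b in((0,3),(1,2)): w=K[a]-K[b];print(np.degrees(np.arctan2(-w[0],w[1])),np.linalg.norm(w))
for a,b in((1,0),(2,3)): w=K[a]-K[b];print(np.degrees(np.arctan2(w[1],w[0])),np.linalg.norm(w))
print("case centre",np.mean(K,0))
E
```

```text
[0.52489308 0.16086085] [0.53569576 0.05332721] [0.53029442 0.10709403] 0.10807489112330168 5.736606354865763
5.2565368421869945 0.1721258233350753
6.920882061636257 0.17546875743153786
5.728132956684916 0.1908710447204796
4.760115391066499 0.19596828766671717
case centre [0.59521191 0.11345207]
```

```bash
python3 - <<'E'
from h import *
h=np.array([.529,.106]);O=[180,0,95.5]
robot.move_to([*h,.22],O)
print("touch",robot.line_to([*h,.138],vel=.1,guard=10)); st()
robot.gripper_to(.05,45); robot.sleep(.3); st("gripped")
E
```

```text
touch False
 21.98 [0.5297 0.1061 0.1388] w 0.697 g 0.0 f [ 1.6 -0.3 -0.8]
gripped 22.77 [0.5285 0.1059 0.1385] w 0.143 g 43.9 f [-3.  -0.5  6. ]
```

```bash
python3 - <<'E'
from h import *
s=robot.read_state();p0=np.array([.5285,.106,.1385]);u=np.array([np.cos(np.radians(5.5)),np.sin(np.radians(5.5))])
for th in np.linspace(.01,.104,9):
    dx=-.16*np.cos(th)+.054*np.sin(th)+.16; dz=.16*np.sin(th)+.054*np.cos(th)-.054
    robot.line_to([*(p0[:2]+u*dx),p0[2]+dz],vel=.012); st(f"{th:.3f} {dz:.4f}")
robot.sleep(.5);st("end")
t=robot.read_camera("wrist");q=robot.read_camera("scene")
cv2.imwrite("pics/end.png",np.hstack([cv2.resize(t["frame"][40:300,260:560],(400,347)),cv2.resize(q["frame"][193:323,185:335],(400,347))]))
E
```

```text
0.010 0.0016 23.1 [0.5286 0.106  0.1392] w 0.145 g 44.0 f [ 0.2 -0.7 -6.6]
0.022 0.0035 23.42 [0.5291 0.106  0.1408] w 0.143 g 44.4 f [  2.5   0.4 -16.6]
0.034 0.0053 23.73 [0.5297 0.1061 0.1426] w 0.146 g 44.9 f [  4.    0.2 -22. ]
0.045 0.0072 24.05 [0.5315 0.1063 0.1469] w 0.147 g 47.0 f [-1.2  0.7 -1. ]
0.057 0.0090 24.37 [0.5323 0.1064 0.1489] w 0.151 g 46.5 f [ 0.4 -0.3 -4.6]
0.069 0.0109 24.68 [0.5326 0.1064 0.1497] w 0.148 g 46.4 f [-0.2 -0.6 -5.7]
0.081 0.0127 25.0 [0.5331 0.1065 0.151 ] w 0.145 g 46.0 f [-0.6  0.1 -7.3]
0.092 0.0145 25.32 [0.534  0.1065 0.153 ] w 0.144 g 45.9 f [-0.5  0.8 -9.4]
0.104 0.0163 25.63 [0.5349 0.1066 0.1552] w 0.144 g 45.8 f [-2.3 -0.6 -6.9]
end 26.13 [0.5349 0.1066 0.1552] w 0.147 g 46.3 f [-2.1  0.1 -2.9]
```

View pics/end.png

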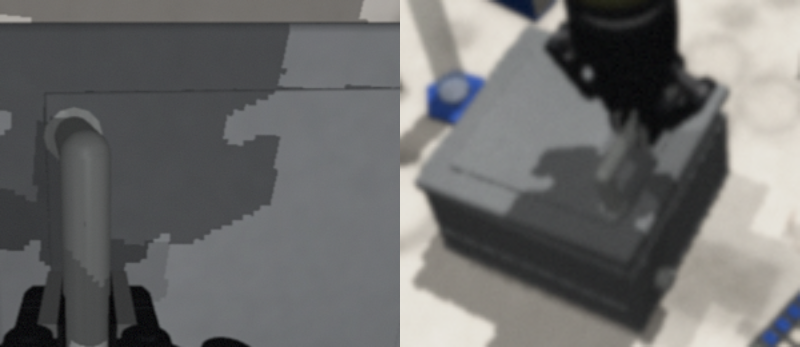

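The fingers hold the bar and the scene crop shows the lid slightly raised. I'll check the angle numerically by comparing the lid corner's image shift with the shift expected for 2 cm.

```bash
python3 - <<'E'
from h import *
q=robot.read_camera("scene");a=cv2.imread("pics/scene0.png");g0=cv2.cvtColor(a,6).astype(np.float32);g1=cv2.cvtColor(q["frame"],6).astype(np.float32)
th=np.radians(5.5);u=np.array([np.cos(th),np.sin(th)]);v=np.array([-u[1],u[0]]);H=np.array([.529,.106])+.16*u
def P(f,l,z,an): # f in front of hinge, z above hinge
    F=f*np.cos(an)-z*np.sin(an);Z=f*np.sin(an)+z*np.cos(an);return proj(q,(*(H-u*F+v*l),.102+Z))
for l in(.085,-.085,.06):
    print(l,[P(.193,l,.014,an).round(1).tolist() for an in(0,.07,.104,.14)])
for l in(.085,.075,-.085):
    c=P(.193,l,.014,0).round().astype(int);x,y=c
    t=g0[y-9:y+10,x-9:x+10].astype(np.uint8);S=g1[y-26:y+27,x-26:x+27].astype(np.uint8)
    r=cv2.matchTemplate(S,t,cv2.TM_CCOEFF_NORMED);_,m,_,loc=cv2.minMaxLoc(r);print(l,c,"shift",np.array(loc)-17,m)
st()
E
```

```text
0.085 [[272.0, 294.0], [270.9, 290.6], [270.1, 288.8], [269.3, 286.9]]
-0.085 [[309.0, 230.4], [308.3, 226.6], [307.9, 224.7], [307.3, 222.6]]
0.06 [[278.0, 283.9], [276.9, 280.3], [276.2, 278.5], [275.3, 276.6]]
0.085 [272 294] shift [-2 -5] 0.8977248668670654
0.075 [274 290] shift [-1  1] 0.7800069451332092
-0.085 [309 230] shift [-1 -6] 0.8659278154373169
 26.28 [0.535  0.1066 0.1552] w 0.146 g 46.4 f [-3.7  0.1 -1.7]
```

The lid corner shifts of (-2,-5) and (-1,-6) px match the expected 0.10 rad, or 2 cm, and the hold is steady.

```bash
python3 -c "
from rig import robot
print(robot.job_done())"
```

```text
the job is handed in; nothing more can be done
None
```

I stood both loose bottles upright in the carrier's left and middle cells, then pulled the lid free by its handle; the arm is still holding it about 2 cm open, and the job is handed in at about 26 s on the robot's clock.

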